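Rock the pattern plug out of its plaster mould

ROBOT

A 6-joint arm with a two-finger parallel gripper is mounted at the origin on the work surface. World frame = base frame: x ahead of the robot, y to its left, z up, the work surface at z = 0. Lengths are in m, angles in rad, forces in N, time in s.
With the tool pointing down it reaches from about 0.25 to 0.8 m from the base axis. Payload 3.9 kg.
Tool frame: the origin (TCP) lies midway between the tips of the shut fingers; the grasp point (between the pads) lies 19 mm behind it; z points along the fingers, y is the line along which they close (so a half turn about z gives the same grasp; the last joint's range is limited). The gripper opens to 85 mm and grips with 20 to 120 N. Pads are 22 mm wide; open, the fingers measure 114 mm over their backs; the gripper's body (76 mm by 85 mm) begins 54 mm behind the grasp point. The pads swing forward as they close: fully open they stand 13 mm farther back than shut.
Start: joints at [1.33, 0.26, -0.138, 1.173, 0, 1.571], TCP at [0.125, 0.51, 0.231] pointing down, gripper open.
Joint ranges: [-2.78, 2.78], [-0.83, 1.72], [-1.28, 1.37], [-1.9, 2.12], [-1.57, 1.48], [-3.14, 3.14]. Speed limits (rad/s): [2.57, 2.57, 3.14, 3.14, 3.14, 3.14].

INTERFACE

Orientations are given as a 3x3 rotation matrix whose columns are the frame's x, y, z axes.
In Python, from station import bot, imaging gives the robot as it stands.
- The arm moves only by the shell command python3 -m creep 'ROWS'. ROWS is JSON, a list that holds one entry, the list of rows, each a list of 7 numbers: the finger opening in m, from 0 to 0.0854, then the shift along the tool's x, y, z in m, then the turn, a rotation vector about the tool's x, y, z in degrees. In form: [[[gripper, dx, dy, dz, wx, wy, wz], ...]]. A call has 1 to 20 rows; each row is the pose to reach, as a shift and turn from the pose commanded when the call began, along the tool's axes at that moment; what a row does not reach only later rows make up. A row lasts 1/8 s, in which the tool goes at most 62.5 mm and 10.7 degrees, less where a joint would pass 70% of its speed; a pose out of reach is approached as far as the arm can. A call with a gripper value outside its range is refused whole. The fingers move at their own pace and stop on an object; the grip force is fixed at half the most. Time passes only in rows, so rows that repeat a pose let the fingers close. It gives the time, the measured TCP pose, the force, the opening and the grip force at its end, in the units of the state.
- bot.sense(): the state, without advancing time (a new reading comes with each control period).
- imaging.capture(name): name is "scene" or "top" or "wrist"; returns a dict with "color" (400x640x3 uint8, red, green, blue), "mtx" (3x3 intrinsics, pixels), "k1" (the pictures are not rectified: a ray, as slopes to the right and down, at radius r is drawn at 1 + k1 r^2 times it, then the intrinsics apply), "origin" and "attitude" of the camera in the world. Camera axes: x right, y down, z forward; pixel columns grow to the right and rows downward; lengths in m; the calibration is good to about 2 mm. A picture is of the moment at which its call begins. There is no depth.
- bot.hand_in(): hands the job in; it is judged then, once.
The state is a dict: "t": time; "q": joint angles; "joint_vel": joint speeds; "effort": joint torques, N m; "position": TCP position; "ee_rot": TCP orientation; "force": force on the tool from outside, world axes, zero at the start; "ft_torque": the same for the moment, N m; "grip_width": finger opening in m; "grip_force": force on a finger pad.
Only numpy, scipy, OpenCV 4.12 (cv2) and the standard library are available. Lean on these libraries where they do the work, as an engineer would, in place of code of your own. Each camera call takes 0.05 s, during which the arm holds its last target. There are 200 camera calls.

TASK

First switch the vibrating table off: press the button on the switch box fully down and let it come back up. Then grip the brick-red plug by its rib and rock it side to side, towards one sprung catch and then the other, easing it up a little with each swing until it frees; do not haul it straight up, which drags the sprung deck up with the mould. Finish holding the plug upright and still, just clear (two or three centimetres) above the recess it came from, do not let go, and leave the other things where they are.

Things in the scene. Friction and masses are not known exactly. Their poses are not given: they have to be found in the camera images.
- stop (a joint): spring push button of the switch box, 0 = up, 0.006 m = fully down (about 5 N there); it springs back by itself
- stop_top (a point): centre of the top of the button's black round cap (32 mm across), which points straight up on a grey switch box 90 x 70 x 30 mm fixed to the table, to the left or right of the vibrating table
- plug: brick-red pattern plug seated in the mould, 0.15 to 0.24 kg. Origin: centre of its underside; z up, y along its length. Lower part (tongue) 28 (x) x 60 (y) x 36 mm high, its lowest 6 mm 54 mm long. On it the grip rib 24 (x) x 36 (y) mm, 36 to 86 mm above the underside, with a rounded crest to 96 mm. Each y end has two rounded ridges, 2.2 mm proud, 11 and 21 mm above the underside
- plug_grip (a point): point on the rib's axis to centre the fingers on: 66 mm above the plug's underside, 30 mm above the tongue's top. Fingers that close along the plug's y, on the faces 36 mm apart, can rock it by tilting about its x axis
- recess (a point): centre of the floor of the recess in the white plaster mould; axes as the seated plug's. Mould 84 (x) x 130 (y) mm outside; recess 32 (x) x 69.4 (y) mm, 34 mm deep: its rim is 34 mm above this point. The plug can tilt about 9 degrees either way in it; best about the point midway between the catches, 26 mm above this point
- catch_pos (a point): sprung steel roller (8 mm diameter) in the recess's +y end wall, resting 4.4 mm out of it, 26 mm above the recess floor; this point is its resting centre. It holds that end of the plug: an end rides over it after rising 5 mm, settles at 10 mm, rides over again at 15 mm and is free past 20 mm. One end takes about 12 to 16 N upwards, both at once about twice that
- catch_neg (a point): the same sprung roller in the recess's -y end wall
- deck (a joint): height of the sprung steel deck (190 x 150 mm) that carries the mould on the fixed vibrating table (200 x 160 x 50 mm): 0 at rest, up positive, -0.008 to 0.014 m, 3 N per mm both ways. Lifted over 7 mm (21 N of pull) it counts as dragged up: a straight pull does that before the plug frees, rocking stays below it. Pressing it down a few mm is harmless
- jar: loose closed jar, 64 mm across, 90 mm high, on the other side of the vibrating table from the switch box; origin at its underside. To be left alone
- ornament: loose small brick-red ornament, 60 x 34 x 28 mm, beyond the vibrating table on the left. To be left alone
- pigment_tin: loose small closed tin, 52 mm across, 45 mm high, beyond the vibrating table on the right. To be left alone
Mind the look-alikes: they are no part of the job. Leave any blue or green look-alike of the plug alone.

How it is judged:
By the outcome, as a careful person would: the job done as asked, in the order asked, and still so for the second after the job is handed in, while the arm keeps its last pose, push and grip.
It also fails if it takes over 58 s, if anything falls off the work surface, if the arm or the gripper's body presses on something with over 40 N, if the wrist force passes 120 N, or if a joint passes its speed limit or range.

## Working session

There is one attempt and no reset: what is moved stays moved. The work goes in short steps, Python scripts to look and compute and a shell command to move; the robot and the scene stay as the last step left them, time stands still between calls to the robot, and variables do not carry over. Pictures are saved under pics/ and viewed, at most 10 in all, crops included, and the job is handed in when it is done.

```bash
mkdir -p pics; ls; cat > h.py <<'E'
import numpy as np, cv2
from station import bot, imaging
def ray(c,u,v):
    K=np.array(c["mtx"]);d=np.array([(u-K[0,2])/K[0,0],(v-K[1,2])/K[1,1]])
    s=d.copy()
    for _ in range(20): s=d/(1+c["k1"]*(s@s))
    r=np.array(c["attitude"])@np.array([s[0],s[1],1]);return np.array(c["origin"]),r/np.linalg.norm(r)
def onz(c,u,v,z):
    o,r=ray(c,u,v);return o+r*(z-o[2])/r[2]
def tri(rs):
    A=np.zeros((3,3));b=np.zeros(3)
    for o,r in rs:
        P=np.eye(3)-np.outer(r,r);A+=P;b+=P@o
    x=np.linalg.solve(A,b);return x,[np.linalg.norm((np.eye(3)-np.outer(r,r))@(x-o)) for o,r in rs]
def save(c,n): cv2.imwrite(f"pics/{n}.png",np.ascontiguousarray(c["color"][:,:,::-1]))
E
python3 - <<'E'
from h import *
for n in ("scene","top"):
    c=imaging.capture(n);save(c,n);print(n,np.round(c["origin"],3),np.round(c["attitude"],2).tolist(),c["k1"],np.round(c["mtx"]).tolist())
s=bot.sense();print(s)
E
```

```text
pics
scene [1.329 0.382 0.707] [[-0.43, 0.51, -0.75], [0.9, 0.24, -0.36], [-0.0, -0.83, -0.56]] -0.03169872726508268 [[427.0, 0.0, 323.0], [0.0, 427.0, 196.0], [0.0, 0.0, 1.0]]
top [ 0.503 -0.005  1.079] [[-0.02, -1.0, 0.08], [-1.0, 0.02, 0.02], [-0.02, -0.08, -1.0]] -0.06092209477083743 [[447.0, 0.0, 322.0], [0.0, 447.0, 205.0], [0.0, 0.0, 1.0]]
{'t': 0.1, 'q': array([ 1.32997474e+00,  2.60641691e-01, -1.39254623e-01,  1.17270350e+00,
       -3.96853931e-06,  1.57080493e+00]), 'joint_vel': array([-9.83035730e-04, -2.18542940e-03,  3.15944110e-03, -9.96085891e-04,
       -8.13338404e-05,  2.09566409e-03]), 'effort': array([ 4.10649436e-04, -4.06507695e+01,  2.54527098e+01,  1.01352943e-02,
        1.39918609e-05, -8.83459535e-06]), 'position': array([0.12506592, 0.50924632, 0.23053038]), 'ee_rot': array([[-9.71140304e-01,  2.38508548e-01, -4.26279624e-04],
       [ 2.38508929e-01,  9.71138723e-01, -1.75239294e-03],
       [-3.98404636e-06, -1.80349091e-03, -9.99998374e-01]]), 'force': array([-0.37914267,  0.13584817,  0.037766  ]), 'ft_torque': array([ 0.05599751,  0.03618226, -0.01772918]), 'grip_force': 0.0, 'grip_width': 0.08571583777331665}
```

View pics/scene.png

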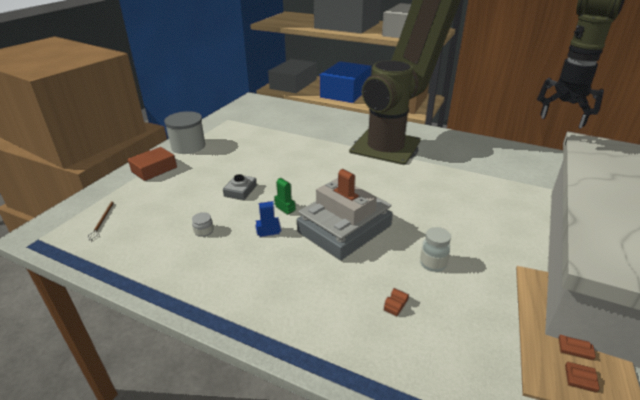

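View pics/top.png

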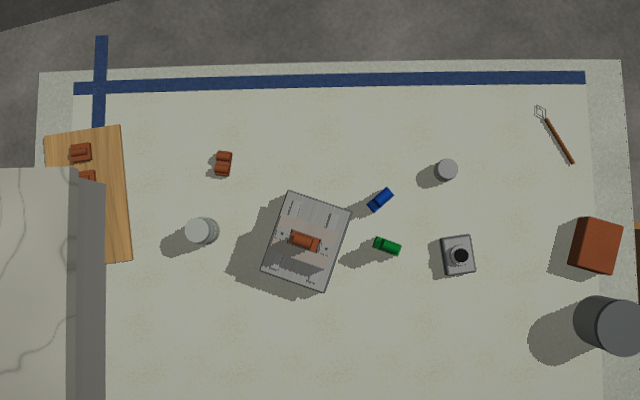

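The scene view shows the plug at about (346,184), the button at (239,179), the jar at (435,250), and blue and green look-alikes. In the top view the plug is at (305,241), the button at (461,256), and the green look-alike at (387,246).

```bash
python3 - <<'E'
from h import *
S=imaging.capture("scene");T=imaging.capture("top")
def blob(c,box,f):
    x0,y0,x1,y1=box;m=f(c["color"][y0:y1,x0:x1].astype(int)).astype(np.uint8)
    n,l,st,ce=cv2.connectedComponentsWithStats(m);i=1+np.argmax(st[1:,4]);p=np.argwhere(l==i)[:,::-1]+[x0,y0]
    return p,st[i,4]
dark=lambda a:a.max(2)<60
red=lambda a:(a[...,0]>1.6*a[...,2])&(a[...,0]>80)
pb,nb=blob(T,(445,240,480,272),dark);ps,ns=blob(S,(228,170,252,188),dark)
print("btn",pb.mean(0),nb,np.ptp(pb,axis=0),ps.mean(0),ns,np.ptp(ps,axis=0))
r=[ray(T,*(pb.min(0)+pb.max(0))/2.),ray(S,*(ps.min(0)+ps.max(0))/2.)];print(tri(r))
pt,nt=blob(T,(280,220,330,260),red);pS,nS=blob(S,(325,160,365,205),red)
rt=cv2.minAreaRect(pt.astype(np.float32));print("plug",rt,nt,pS.mean(0),nS,pS.min(0),pS.max(0))
print(tri([ray(T,*pt.mean(0)),ray(S,*pS.mean(0))]))
print(cv2.boxPoints(rt))
for q in cv2.boxPoints(rt): print(onz(T,*q,0.17))
big=lambda c,b,k:cv2.resize(c["color"][b[1]:b[3],b[0]:b[2],::-1],None,fx=k,fy=k,interpolation=cv2.INTER_CUBIC)
a=big(T,(250,180,360,300),4);b=big(S,(285,155,400,260),4)
H=max(a.shape[0],b.shape[0]);pad=lambda i:cv2.copyMakeBorder(i,0,H-i.shape[0],0,0,0)
im=np.hstack([pad(a),pad(b)]);im=cv2.resize(im,None,fx=.88,fy=.88);print(im.shape);cv2.imwrite("pics/crop.png",im)
E
```

```text
btn [460.52631579 255.01973684] 152 [13 12] [238.83333333 177.6875    ] 48 [8 5]
(array([ 0.46432445, -0.30129867,  0.05005594]), [np.float64(0.0012178167024128358), np.float64(0.001217816702412716)])
plug ((303.550048828125, 240.85003662109375), (28.144268035888672, 13.28156566619873), 18.43494987487793) 301 [344.98097826 184.58695652] 368 [334 169] [356 199]
(array([0.50336966, 0.04977099, 0.14308465]), [np.float64(0.00028337012049860173), np.float64(0.0002833701204986465)])
[[288.10004 242.70004]
 [292.30005 230.10004]
 [319.00006 239.00003]
 [314.80005 251.60004]]
[0.49887981 0.08258599 0.17      ]
[0.52430544 0.07376122 0.17      ]
[0.5054225  0.01972207 0.17      ]
[0.48010293 0.02861084 0.17      ]
(422, 792, 3)
```

View pics/crop.png

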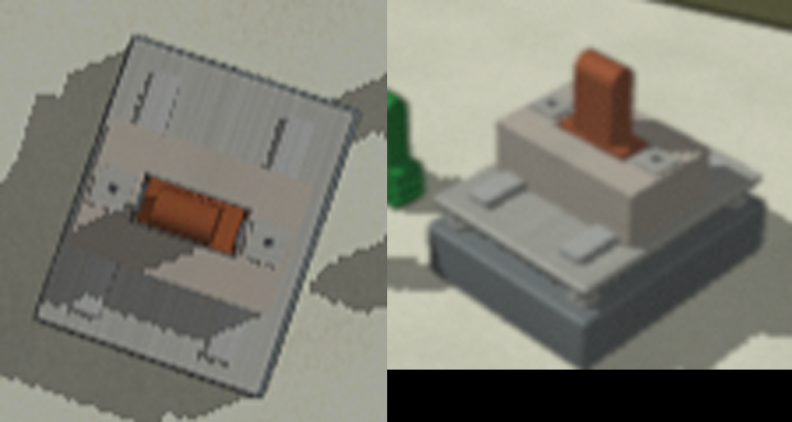

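The crop shows the brick-red plug in the mould between two catch plates (dark dots at its ends). Its length runs about 18° off image horizontal. Next I'll take a wrist view from above the plug.

```bash
python3 -m creep '[[[0.085,0,0,-0.06,0,0,0],[0.085,-0.06,-0.04,-0.13,0,0,1],[0.085,-0.11,-0.08,-0.13,0,0,2],[0.085,-0.16,-0.12,-0.13,0,0,4],[0.085,-0.21,-0.16,-0.13,0,0,5],[0.085,-0.26,-0.20,-0.13,0,0,5],[0.085,-0.30,-0.24,-0.13,0,0,5],[0.085,-0.34,-0.28,-0.13,0,0,5],[0.085,-0.38,-0.32,-0.13,0,0,5],[0.085,-0.425,-0.37,-0.13,0,0,5],[0.085,-0.425,-0.37,-0.13,0,0,5],[0.085,-0.425,-0.37,-0.13,0,0,5]]]'
python3 - <<'E'
from h import *
c=imaging.capture("wrist");save(c,"w1");print(np.round(c["origin"],3),np.round(c["attitude"],2).tolist());s=bot.sense();print(s["t"],s["q"])
import pickle;pickle.dump(c,open("w1.pkl","wb"))
E
```

```text
t: 1.7
position: [0.4501, 0.0478, 0.3608]
ee_rot: [[-0.946, 0.326, -0.001], [0.326, 0.946, -0.0], [0.001, -0.0, -1.0]]
force: [-0.3, -0.1, 1.2]
grip_width: 0.0847
grip_force: 0.0
[0.372 0.075 0.503] [[0.33, 0.9, 0.3], [0.95, -0.31, -0.11], [-0.0, 0.32, -0.95]]
1.75 [1.07727085e-01 1.10576513e-01 6.87398710e-03 1.46812579e+00
 4.98394792e-04 4.37587161e-01]
```

View pics/w1.png

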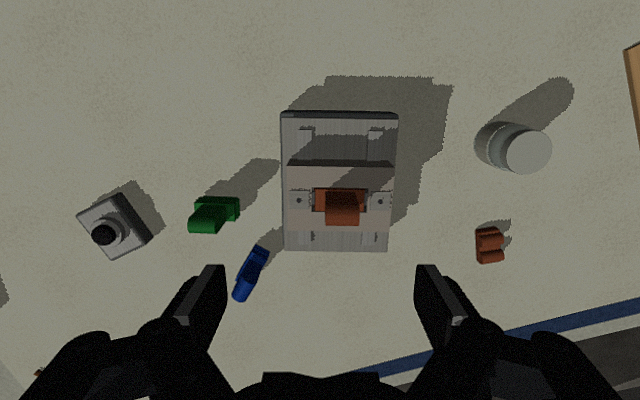

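The wrist view shows the plug rib at (342,207), the catch dots at (298,200) and (381,200), and the button at (104,234). The plug's axis is nearly parallel to the finger line.

```bash
cat > m.py <<'E'
from h import *
import pickle
def dot(c,u,v,r=4):
    u,v=int(round(u)),int(round(v));a=c["color"][v-r:v+r+1,u-r:u+r+1].sum(2).astype(float)
    w=np.clip(np.median(a)-25-a,0,None);g=np.mgrid[-r:r+1,-r:r+1];w[np.hypot(*g)>r]=0
    return u+(w*g[1]).sum()/w.sum(),v+(w*g[0]).sum()/w.sum()
E
python3 - <<'E'
from m import *
W=pickle.load(open("w1.pkl","rb"));T=imaging.capture("top")
D=[]
for a,b in (((298,200),(281.8,233.4)),((381,200),(325.9,248.8))):
    pass
pairs=(((298,200),(325.9,248.8)),((381,200),(281.8,233.4)))
for a,b in pairs:
    A=dot(W,*a);B=dot(T,*b,3);x,e=tri([ray(W,*A),ray(T,*B)]);D.append(x);print(np.round(A,1),np.round(B,1),x,e)
d=D[1]-D[0];print("mid",(D[0]+D[1])/2,"len",np.linalg.norm(d),"yaw",np.degrees(np.arctan2(-d[0],d[1])))
# button cap by wrist
a=W["color"][215:250,85:125].astype(int);m=(a.max(2)<45).astype(np.uint8);n,l,st,ce=cv2.connectedComponentsWithStats(m);i=1+np.argmax(st[1:,4]);print("bt",st[i],ce[i]+[85,215])
p=ce[i]+[85,215];print(tri([ray(W,*p),ray(T,460.5,255.)]))
# plug in wrist: red mask; crest lines
a=W["color"][180:235,305:380].astype(int);m=((a[...,0]>1.5*a[...,2])&(a[...,0]>50)).astype(np.uint8)
for r in range(0,55,3):
    k=np.where(m[r])[0]; print(r+180,(k.min()+305,k.max()+305) if len(k) else None,end=' ')
im=cv2.resize(W["color"][100:270,260:420,::-1],None,fx=3.5,fy=3.5,interpolation=cv2.INTER_CUBIC);cv2.imwrite("pics/w1c.png",im)
E
```

```text
[298.5 199.8] [325.8 248.4] [0.48543689 0.00720877 0.12012567] [np.float64(0.00037574304605128675), np.float64(0.0003757430460513539)]
[380.1 201. ] [281.6 233.1] [0.51943612 0.10127016 0.1208046 ] [np.float64(0.00021735130185743785), np.float64(0.00021735130185745002)]
mid [0.50243651 0.05423946 0.12046514] len 0.10001976576019474 yaw -19.872789253809998
bt [  6   9  26  21 395] [103.32151899 234.44556962]
(array([ 0.46345397, -0.30128041,  0.04652686]), [np.float64(0.00015586544370761567), np.float64(0.00015586544370754218)])
180 None 183 None 186 None 189 (np.int64(315), np.int64(325)) 192 (np.int64(315), np.int64(363)) 195 (np.int64(315), np.int64(363)) 198 (np.int64(315), np.int64(363)) 201 (np.int64(315), np.int64(362)) 204 (np.int64(315), np.int64(363)) 207 (np.int64(315), np.int64(363)) 210 (np.int64(315), np.int64(363)) 213 (np.int64(325), np.int64(359)) 216 (np.int64(325), np.int64(359)) 219 (np.int64(325), np.int64(358)) 222 (np.int64(325), np.int64(358)) 225 (np.int64(326), np.int64(358)) 228 None 231 None 234 None
```

View pics/w1c.png

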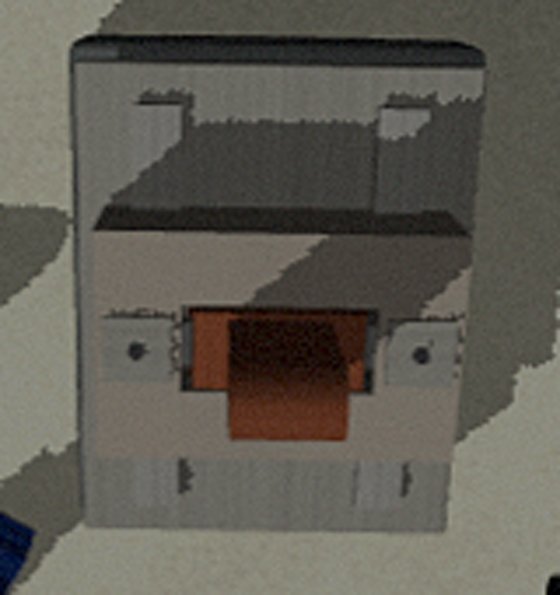

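Catch mid-point is at (0.502, 0.054), rim about z 0.12, yaw −19.9°. The button top is at (0.4635, −0.301, 0.047). All of this agrees with the stated sizes, so I'll press the button with the fingers shut.

```bash
python3 -m creep '[[[0,-0.02,-0.05,0,0,0,0],[0,-0.04,-0.1,0,0,0,0],[0,-0.06,-0.15,0.01,0,0,0],[0,-0.08,-0.2,0.04,0,0,0],[0,-0.1,-0.25,0.08,0,0,0],[0,-0.12,-0.3,0.12,0,0,0],[0,-0.127,-0.326,0.17,0,0,0],[0,-0.127,-0.326,0.22,0,0,0],[0,-0.127,-0.326,0.27,0,0,0],[0,-0.127,-0.326,0.295,0,0,0],[0,-0.127,-0.326,0.295,0,0,0],[0,-0.127,-0.326,0.295,0,0,0]]]'
python3 - <<'E'
from h import *
c=imaging.capture("scene");im=cv2.resize(c["color"][120:210,190:290,::-1],None,fx=5,fy=5,interpolation=cv2.INTER_CUBIC);cv2.imwrite("pics/b.png",im)
s=bot.sense();print(s["position"],s["force"])
E
```

```text
t: 3.3
position: [0.4662, -0.3, 0.0676]
ee_rot: [[-0.947, 0.321, 0.002], [0.321, 0.947, -0.001], [-0.002, -0.0, -1.0]]
force: [-0.2, 0.4, 0.7]
grip_width: -0.0001
grip_force: 0.0
[ 0.46646525 -0.30044215  0.06804435] [-0.48386394  0.19957532  0.6258846 ]
```

View pics/b.png

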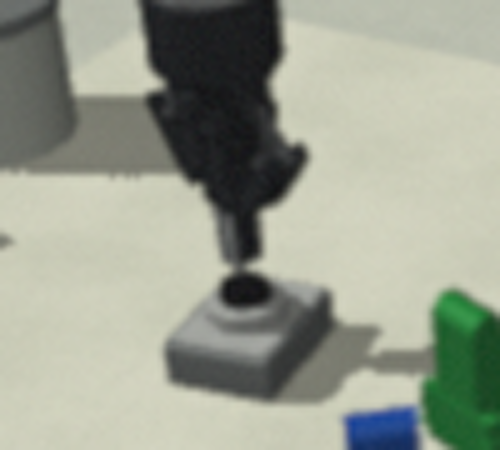

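The fingertips stand right above the black cap, at crop (242,285).

```bash
python3 -m creep '[[[0,0.002,0,0.015,0,0,0],[0,0.002,0,0.02,0,0,0],[0,0.002,0,0.024,0,0,0],[0,0.002,0,0.026,0,0,0],[0,0.002,0,0.027,0,0,0],[0,0.002,0,0.027,0,0,0]]]'
```

```text
t: 4.1
position: [0.4645, -0.3004, 0.0459]
ee_rot: [[-0.947, 0.322, 0.005], [0.322, 0.947, -0.003], [-0.006, -0.001, -1.0]]
force: [-9.2, 6.5, 39.3]
grip_width: -0.0
grip_force: 19.7
```

```bash
python3 - <<'E'
from h import *
s=bot.sense();print(s["position"],s["force"])
c=imaging.capture("scene");cv2.imwrite("pics/b2.png",cv2.resize(c["color"][140:210,190:290,::-1],None,fx=5,fy=5,interpolation=cv2.INTER_CUBIC))
E
python3 -m creep '[[[0,0,0,-0.003,0,0,0],[0,0,0,-0.006,0,0,0],[0,0,0,-0.01,0,0,0],[0,0,0,-0.03,0,0,0],[0,0,0,-0.06,0,0,0],[0,0,0,-0.06,0,0,0]]]'
python3 - <<'E'
from h import *
c=imaging.capture("scene");im=cv2.imread("pics/b2.png");b=cv2.resize(c["color"][140:210,190:290,::-1],None,fx=5,fy=5,interpolation=cv2.INTER_CUBIC)
im=cv2.resize(np.hstack([im,b]),None,fx=.8,fy=.8);cv2.imwrite("pics/b3.png",im);print(bot.sense()["q"])
E
```

```text
[ 0.46451605 -0.30038802  0.0459272 ] [-9.16143053  6.54787469 39.27584845]
t: 4.9
position: [0.4644, -0.3008, 0.1012]
ee_rot: [[-0.947, 0.322, 0.003], [0.322, 0.947, -0.002], [-0.004, -0.001, -1.0]]
force: [-0.2, 0.1, 0.5]
grip_width: 0.0002
grip_force: 0.0
[-5.74593578e-01  3.92063840e-01 -3.04693008e-01  8.72409556e-01
 -2.84150343e-04 -2.46433156e-01]
```

View pics/b3.png

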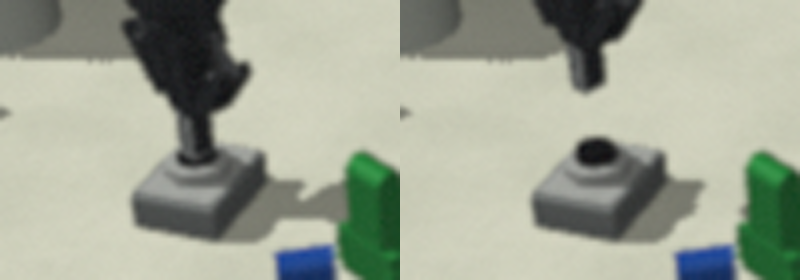

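Left: the button is pushed fully in. Right: it has come back up, cap at (597,150). Now I'll go over the plug and open the fingers.

```bash
python3 -m creep '[[[0,0,0,-0.05,0,0,0],[0.02,0,0.02,-0.1,0,0,0],[0.04,0.01,0.06,-0.14,0,0,0],[0.085,0.02,0.11,-0.15,0,0,0],[0.085,0.035,0.16,-0.15,0,0,0],[0.085,0.05,0.21,-0.15,0,0,0],[0.085,0.06,0.26,-0.15,0,0,0],[0.085,0.07,0.31,-0.15,0,0,1],[0.085,0.078,0.348,-0.15,0,0,1],[0.085,0.078,0.348,-0.15,0,0,1],[0.085,0.078,0.348,-0.15,0,0,1]]]'
python3 - <<'E'
from m import *
c=imaging.capture("wrist");save(c,"w2");pickle.dump(c,open("w2.pkl","wb"));s=bot.sense();print(s["position"],s["ee_rot"])
E
```

```text
t: 6.32
position: [0.5006, 0.0544, 0.2482]
ee_rot: [[-0.941, 0.338, -0.002], [0.338, 0.941, -0.001], [0.002, -0.002, -1.0]]
force: [-0.6, -0.7, 0.8]
grip_width: 0.0846
grip_force: 0.0
[0.50070567 0.05399273 0.24846328] [[-9.40630261e-01  3.39427813e-01 -1.86323816e-03]
 [ 3.39429655e-01  9.40631124e-01 -7.72566224e-04]
 [ 1.49038934e-03 -1.35913746e-03 -9.99997966e-01]]
```

View pics/w2.png

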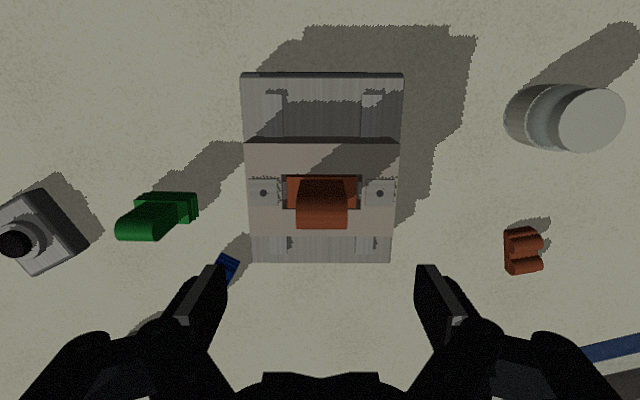

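The plug rib is centred at (322,205) between the fingers at 222 and 418, with the catch dots at (263,193) and (380,193).

```bash
python3 - <<'E'
from m import *
W=pickle.load(open("w1.pkl","rb"));V=pickle.load(open("w2.pkl","rb"));T=imaging.capture("top")
D=[]
for a,b,t in (((298,200),(263,193),(325.8,248.4)),((381,200),(380,193),(281.6,233.1))):
    A=dot(W,*a);B=dot(V,*b);x,e=tri([ray(W,*A),ray(V,*B)]);y,e2=tri([ray(V,*B),ray(T,*t)]);D.append((x+y)/2);print(np.round(B,1),x,y,e,e2)
d=D[1]-D[0];print("mid",(D[0]+D[1])/2,np.linalg.norm(d),np.degrees(np.arctan2(-d[0],d[1])))
# crest: front silhouette corners of rib in V; top-cam extents
a=V["color"][170:240,280:365].astype(int);m=((a[...,0]>1.5*a[...,2])&(a[...,0]>40))
r=np.where(m.sum(1)>10)[0]+170;print("rows",r.min(),r.max())
for q in (208,214,220,226,228): k=np.where(m[q-170])[0]+280;print(q,k.min(),k.max())
E
```

```text
[262.9 192.6] [0.48580401 0.00742615 0.11964362] [0.4855817  0.00711873 0.11949497] [np.float64(3.3934021439692046e-05), np.float64(3.393402143971001e-05)] [np.float64(0.0003772173372554814), np.float64(0.00037721733725552397)]
[379.4 193.1] [0.52410428 0.10230204 0.10877737] [0.51940096 0.1011939  0.12181418] [np.float64(1.0248075933341782e-05), np.float64(1.0248075933323447e-05)] [np.float64(0.0002102334947449986), np.float64(0.0002102334947450042)]
mid [0.50372274 0.0545102  0.11743253] 0.10121361173384698 -20.891036621518015
rows 177 228
208 287 355
214 296 347
220 296 347
226 296 346
228 296 346
```

```bash
python3 -m creep '[[[0.085,-0.002,0,0.04,0,0,0],[0.085,-0.002,0,0.08,0,0,0],[0.085,-0.002,0,0.105,0,0,0],[0.085,-0.002,0,0.114,0,0,0],[0.07,-0.002,0,0.114,0,0,0],[0.055,-0.002,0,0.114,0,0,0],[0.045,-0.002,0,0.114,0,0,0],[0.042,-0.002,0,0.114,0,0,0]]]'
python3 - <<'E'
from m import *
c=imaging.capture("wrist");save(c,"w3")
E
```

```text
t: 7.42
position: [0.5037, 0.0543, 0.136]
ee_rot: [[-0.941, 0.339, 0.001], [0.339, 0.941, 0.0], [-0.001, 0.001, -1.0]]
force: [0.1, -1.0, -0.1]
grip_width: 0.0418
grip_force: 0.0
```

View pics/w3.png

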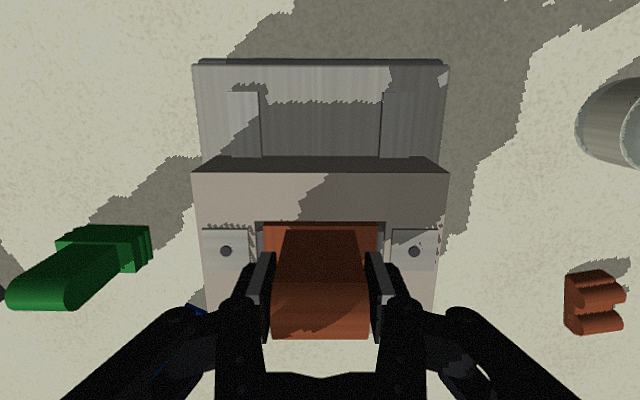

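The pads straddle the rib evenly: rib 273–369, pads 270–370. I'll close the fingers.

```bash
python3 -m creep '[[[0.036,0,0,0,0,0,0],[0.03,0,0,0,0,0,0],[0.03,0,0,0,0,0,0],[0.03,0,0,0,0,0,0]]]'
```

```text
t: 7.98
position: [0.5033, 0.0542, 0.1354]
ee_rot: [[-0.941, 0.339, 0.0], [0.339, 0.941, -0.0], [-0.0, 0.0, -1.0]]
force: [-0.2, -0.9, 1.8]
grip_width: 0.0353
grip_force: 61.0
```

```bash
python3 -m creep '[[[0.03,0,0.001,-0.001,2,0,0],[0.03,0,0.0017,-0.002,4,0,0],[0.03,0,0.0027,-0.003,6,0,0],[0.03,0,0.0037,-0.004,8,0,0],[0.03,0,0.0037,-0.004,8,0,0],[0.03,0,0.0037,-0.004,8,0,0]]]'; python3 -c "
from h import *
s=bot.sense();print(s['ft_torque'],s['force'])"
```

```text
t: 8.72
position: [0.5047, 0.0581, 0.1394]
ee_rot: [[-0.941, 0.335, -0.047], [0.338, 0.932, -0.13], [-0.0, -0.138, -0.99]]
force: [1.7, 5.5, 1.2]
grip_width: 0.0355
grip_force: 61.3
[ 0.91536085 -0.35966215  0.04304841] [1.73065272 5.51397394 1.18305054]
```

```bash
python3 -m creep '[[[0.03,0,-0.001,-0.001,-2,0,0],[0.03,0,-0.0024,-0.002,-4,0,0],[0.03,0,-0.0036,-0.003,-6,0,0],[0.03,0,-0.0048,-0.004,-8,0,0],[0.03,0,-0.006,-0.005,-10,0,0],[0.03,0,-0.007,-0.0055,-12,0,0],[0.03,0,-0.0077,-0.006,-13,0,0],[0.03,0,-0.0077,-0.006,-13,0,0]]]'; python3 -c "
from h import *
s=bot.sense();print(s['ft_torque'],s['force'])
c=imaging.capture('scene');cv2.imwrite('pics/s2.png',cv2.resize(c['color'][120:240,280:410,::-1],None,fx=4,fy=4,interpolation=cv2.INTER_CUBIC))"
```

```text
t: 9.72
position: [0.5015, 0.0509, 0.1461]
ee_rot: [[-0.941, 0.338, 0.029], [0.339, 0.937, 0.083], [0.001, 0.088, -0.996]]
force: [3.0, 2.8, -7.1]
grip_width: 0.0355
grip_force: 60.9
[ 0.47302994 -0.69983656 -0.06485051] [ 2.99402487  2.77866056 -7.11717533]
```

View pics/s2.png

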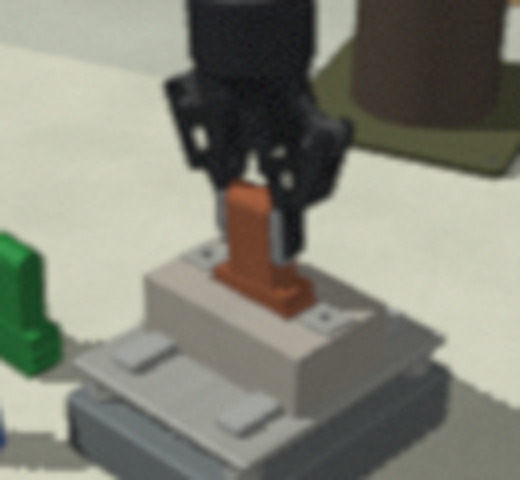

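The plug is now about 1 cm up, and the deck pull is only 7 N. Swinging back the other way.

```bash
python3 -m creep '[[[0.03,0,0.0014,-0.0005,2,0,0],[0.03,0,0.0028,-0.001,4,0,0],[0.03,0,0.0042,-0.0016,6,0,0],[0.03,0,0.0056,-0.0022,8,0,0],[0.03,0,0.007,-0.0028,10,0,0],[0.03,0,0.0083,-0.0034,12,0,0],[0.03,0,0.009,-0.0038,13,0,0],[0.03,0,0.009,-0.0038,13,0,0]]]'; python3 -c "
from h import *
s=bot.sense();print(s['ft_torque'],s['force'])"
```

```text
t: 10.78
position: [0.5048, 0.0595, 0.1509]
ee_rot: [[-0.941, 0.335, -0.048], [0.338, 0.932, -0.132], [0.0, -0.14, -0.99]]
force: [-1.8, 2.8, -2.2]
grip_width: 0.0353
grip_force: 62.1
[ 0.34571886  0.51412291 -0.06589903] [-1.80769973  2.78923674 -2.18397804]
```

```bash
python3 -m creep '[[[0.03,0,-0.0016,-0.0007,-2,0,0],[0.03,0,-0.0032,-0.0014,-4,0,0],[0.03,0,-0.0048,-0.0021,-6,0,0],[0.03,0,-0.0064,-0.0028,-8,0,0],[0.03,0,-0.008,-0.0035,-10,0,0],[0.03,0,-0.0096,-0.0042,-12,0,0],[0.03,0,-0.0104,-0.0046,-13,0,0],[0.03,0,-0.0104,-0.0046,-13,0,0]]]'; python3 -c "
from h import *
s=bot.sense();print(s['ft_torque'],s['force'])"
```

```text
t: 11.78
position: [0.5029, 0.0502, 0.1575]
ee_rot: [[-0.941, 0.338, 0.032], [0.339, 0.937, 0.083], [-0.002, 0.089, -0.996]]
force: [2.7, 2.4, 2.4]
grip_width: 0.0353
grip_force: 62.6
[ 0.48024318 -0.55425746  0.0410816 ] [2.69137992 2.40197297 2.36335792]
```

```bash
python3 -m creep '[[[0.03,0,0.0018,-0.0015,2,0,0],[0.03,0,0.0036,-0.003,4,0,0],[0.03,0,0.0044,-0.0036,5,0,0],[0.03,0,0.0044,-0.0036,5,0,0]]]'; python3 -c "
from h import *
s=bot.sense();print(s['ft_torque'],s['force'],s['ee_rot'])"
```

```text
t: 12.28
position: [0.5026, 0.0544, 0.1602]
ee_rot: [[-0.941, 0.337, -0.002], [0.337, 0.941, -0.001], [0.001, -0.002, -1.0]]
force: [0.6, -1.0, -2.6]
grip_width: 0.0355
grip_force: 62.2
[-0.00256287 -0.01980178 -0.00977938] [ 0.61584826 -1.04348518 -2.61611741] [[-0.9413339   0.33747048 -0.00204305]
 [ 0.33747339  0.94133417 -0.00129679]
 [ 0.00148556 -0.00191018 -0.99999707]]
```

The force is just the plug's weight, so it is free. Lifting to just clear.

```bash
python3 -m creep '[[[0.03,0,0,-0.002,0,0,0],[0.03,0,0,-0.006,0,0,0],[0.03,0,0,-0.012,0,0,0],[0.03,0,0,-0.018,0,0,0],[0.03,0,0,-0.024,0,0,0],[0.03,0,0,-0.029,0,0,0],[0.03,0,0,-0.032,0,0,0],[0.03,0,0,-0.034,0,0,0],[0.03,0,0,-0.034,0,0,0],[0.03,0,0,-0.034,0,0,0],[0.03,0,0,-0.034,0,0,0]]]'
python3 - <<'E'
from m import *
s=bot.sense();print(s["position"],s["force"],np.abs(s["joint_vel"]).max())
c=imaging.capture("scene");T=imaging.capture("top")
a=c["color"][130:230,300:400].astype(int);m=((a[...,0]>1.6*a[...,2])&(a[...,0]>60))
q=np.argwhere(m);print("red rows/cols",q.min(0)+[130,300],q.max(0)+[130,300])
for r in range(q[:,0].min(),q[:,0].max()+1,3):
    k=np.where(m[r])[0]+300; print(r+130,(k.min(),k.max(),len(k)) if len(k) else None,end=' ')
# projections of expected plug bottom corners and rim corners at yaw -19.9
import math
K=np.array(c["mtx"]);R=np.array(c["attitude"]);o=np.array(c["origin"])
def proj(p):
    v=R.T@(np.array(p)-o);x=v[:2]/v[2];x=x*(1+c["k1"]*(x@x));return K[0,0]*x[0]+K[0,2],K[1,1]*x[1]+K[1,2]
th=math.radians(-19.9);ex=np.array([math.cos(th),math.sin(th),0]);ey=np.array([-math.sin(th),math.cos(th),0])
for z in (.139,.144,.149):
  print("\n",z,[np.round(proj(np.array([.5025,.0541,z])+sx*.014*ex+sy*ey*.027),1).tolist() for sx in(1,-1) for sy in(1,-1)])
E
```

```text
t: 13.65
position: [0.503, 0.0541, 0.1947]
ee_rot: [[-0.941, 0.339, -0.0], [0.339, 0.941, -0.0], [0.0, -0.0, -1.0]]
force: [0.3, 0.7, -1.7]
grip_width: 0.0353
grip_force: 62.2
[0.50299988 0.05411889 0.19466224] [ 0.31276478  0.70705866 -1.74317332] 0.0017537984145079234
red rows/cols [147 334] [189 358]
147 (np.int64(342), np.int64(342), 1) 150 (np.int64(339), np.int64(349), 11) 153 (np.int64(339), np.int64(350), 12) 156 (np.int64(339), np.int64(349), 11) 159 (np.int64(339), np.int64(349), 11) 162 (np.int64(339), np.int64(348), 10) 165 (np.int64(339), np.int64(348), 10) 168 (np.int64(337), np.int64(348), 12) 171 (np.int64(335), np.int64(353), 19) 174 (np.int64(334), np.int64(357), 24) 177 (np.int64(334), np.int64(358), 25) 180 (np.int64(335), np.int64(358), 24) 183 (np.int64(338), np.int64(358), 21) 186 (np.int64(343), np.int64(356), 14) 189 (np.int64(349), np.int64(351), 3) 
 0.139 [[350.9, 192.7], [334.8, 184.2], [358.6, 188.3], [342.5, 180.0]]

 0.144 [[351.0, 191.0], [334.8, 182.5], [358.7, 186.5], [342.5, 178.3]]

 0.149 [[351.0, 189.2], [334.8, 180.8], [358.8, 184.8], [342.6, 176.6]]
```

The underside is at about z 0.147 and the rim at about 0.12, so the plug is clear by 25–28 mm. I'll ease down 2 mm to centre in the range, settle, and hand in.

```bash
python3 -m creep '[[[0.03,0,0,0.001,0,0,0],[0.03,0,0,0.002,0,0,0],[0.03,0,0,0.002,0,0,0],[0.03,0,0,0.002,0,0,0],[0.03,0,0,0.002,0,0,0],[0.03,0,0,0.002,0,0,0]]]' && python3 -c "
from station import bot
print(bot.hand_in())"
```

```text
t: 14.5
position: [0.5031, 0.0541, 0.1929]
ee_rot: [[-0.941, 0.339, 0.0], [0.339, 0.941, 0.0], [-0.0, 0.0, -1.0]]
force: [0.7, -0.6, -1.7]
grip_width: 0.0355
grip_force: 62.2
the job is handed in; nothing more can be done
None
```

I pressed the button fully and it sprang back up, then rocked the plug free without a straight pull, with at most about 7 N of upward pull at the readings after each swing. It was handed in at 14.5 s, held upright and still about 2.5 cm above the recess; hand-in returned no verdict, and I didn't check the other objects afterwards.

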